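Fit an electronic shelf label to the parts rack and hold it home

ROBOT

A 6-joint arm with a two-finger parallel gripper is mounted at the origin on a cart in front of the work surface, level with it; the furniture and walls round the work are solid. World frame = base frame: x ahead of the robot, y to its left, z up, the work surface at z = 0. Lengths are in m, angles in rad, forces in N, time in s.
With the tool pointing down it reaches from about 0.35 to 0.975 m from the base axis. Payload 4.9 kg.
Tool frame: the origin (TCP) lies at the very end of the fingers, on their centre line; the grasp point (between the pads) lies 19 mm behind it; z points along the fingers, y is the line along which they close (so a half turn about z gives the same grasp; the last joint's range is limited). The gripper opens to 85 mm and grips with 20 to 120 N. Pads are 22 mm wide; open, the fingers measure 114 mm over their backs; the gripper's body (76 mm by 85 mm) begins 54 mm behind the grasp point. The pads swing forward as they close: fully open they stand 13 mm farther back than shut.
Start: joints at [-1.274, 0.053, 1.613, -0, 1.476, -0.119], TCP at [0.252, -0.572, 0.231] pointing down, gripper open.
Joint ranges: [-3.01, 3.01], [-1.01, 2.22], [0.06, 2.58], [-1.02, 4.17], [0.09, 2.62], [-3.14, 3.14]. Speed limits (rad/s): [2.57, 2.57, 3.14, 3.14, 3.14, 3.14].

INTERFACE

Orientations are given as a rotation vector (axis times angle).
In Python, from station import ctrl gives the robot as it stands.
- The arm moves only by the shell command python3 -m crank 'ROWS' [OPENING] [FORCE]. ROWS is text: rows parted by semicolons, each of 4 numbers parted by spaces: the shift along the world's x, y, z in units of 0.5 m (1.0 is 0.5 m), then the turn about the world's z in units of 90 degrees (1.0 is 90 degrees). In form: x y z turn; .... A call has exactly 5 rows; each row shifts and turns the commanded pose from where the row before left it; what a row does not reach is not made up. A row lasts 1/12 s, in which the tool goes at most 41.7 mm and 7.16 degrees, less where a joint would pass 70% of its speed; a pose out of reach is approached as far as the arm can. A call with a number of a shift or a turn outside -1 to 1 is refused whole. A call with a gripper value outside its range is refused whole. OPENING is the opening in per cent of the stroke, from 0 (shut) to 100 (fully open), set as the call begins (- or left out, the last holds). The fingers move at their own pace and stop on an object; FORCE is the grip in N (left out, the last holds). Time passes only in rows, so rows that do not move let the fingers close, or fill a call up. It gives the time, the measured TCP pose, the force, the opening and the grip force at its end, in the units of the state.
- ctrl.get_obs(): the state, without advancing time (a new reading comes with each control period).
- ctrl.get_image(name): name is "scene" or "top" or "wrist"; returns (picture, depth): 420x560x3 uint8, red, green, blue; 420x560 float32, m along the optical axis (not along the pixel's ray), 0 where there is no reading.
- ctrl.get_calibration(name): a dict with "fx", "fy", "cx", "cy" (pixels), "k1" (the pictures are not rectified: a ray, as slopes to the right and down, at radius r is drawn at 1 + k1 r^2 times it, then the intrinsics apply), "extrinsics" (4x4, takes a point from world to camera coordinates). Camera axes: x right, y down, z forward; pixel columns grow to the right and rows downward; lengths in m; the calibration is good to about 2 mm. A picture is of the moment at which its call begins: read the wrist's pose just before it. get_calibration takes no time and is no camera call; for the wrist camera it gives the pose at the moment of the call.
- ctrl.finish_job(): hands the job in; it is judged then, once.
The state is a dict: "t": time; "q": joint angles; "dq": joint speeds; "effort": joint torques, N m; "tool_pos": TCP position; "tool_rot": TCP orientation; "contact_force": force on the tool from outside, world axes, zero at the start; "wrist_torque": the same for the moment, N m; "opening": finger opening in m; "grip_force": force on a finger pad.
Only numpy, scipy, OpenCV 4.12 (cv2) and the standard library are available. Lean on these libraries where they do the work, as an engineer would, in place of code of your own. Each camera call takes 0.05 s, during which the arm holds its last target. There are 200 camera calls.

TASK

Slide the loose electronic label all the way down into the loose black label holder, display facing outward through the holder's window. Then fit the holder over the front lip of the parts rack at the free place (the one with the leaf spring), with its tongue behind the lip, as the neighbouring one is fitted, and press it down fully home against the spring. Finish while the gripper still holds it pressed home, so that its lock screws could be tightened; leave the other things on the table where they are.

Things in the scene. Friction and masses are not known exactly. Their poses are not given: they have to be found in the camera images.
- tag_mid (a point): Loose electronic shelf label: white plastic case 50 mm wide (y) x 12 mm thick (x) x 60 mm tall (z), about 60 g, standing upright on the table. This point is its centre, 30 mm above its underside; its display looks along -x; z up.
- tag_display (a point): Centre of the label's display face (white screen with a red band and black bars), 6 mm from the label's centre towards its -x; axes as the label's.
- label_tag: The label itself: its origin lies at the centre of its underside, axes as above.
- holder_mid (a point): Loose black label holder, about 140 g, upright on the table: an open-topped pocket with a saddle slot behind it. This point is the pocket's centre, 30 mm above the underside; y along its width, z up, -x its front (window). Pocket 14.4 mm (x) by 53 mm (y) inside, floor 4 mm and flared mouth 57 to 64 mm above the underside. A fully seated label has its centre 4 mm above this point.
- label_holder: The holder itself: its origin lies on its underside, below the pocket's centre. The window in front (-x) and the thumb notch in the pocket's back wall are 39 mm wide, open at the top, and reach down to 13 mm (front) and 28 mm (back) above the underside: fingers that grip the label across its 12 mm thickness pass down through them.
- holder_grip (a point): Where to grip the holder: between its two flat outer cheeks, 60 mm over all (y = -30 to +30), 20 mm deep (x = -10 to +10), 44 mm above the underside; the cheeks end 60 mm (flared tips 64 mm) up. Fingertips kept at least 21 mm above the underside stay clear of the rack's lip.
- holder_slot (a point): Middle of the lower mouth of the saddle slot, at the underside, 14.2 mm behind (+x of) the pocket's centre. The slot is 8 mm wide (x), open below, at both ends and 18 mm deep, up to the bridge (its top 30 mm above the underside, with two lock screws). Behind it the tongue, 4 mm thick, its lower end flared back by 3 mm. Axes as the holder's.
- clip_lip (a point): Middle of the free label place of the fixed grey parts rack, on top of its front lip, 67 mm above the table. y runs along the lip, x points square to it, back into the rack, z up. Lip: 3 mm sheet with a rolled edge 4.4 mm thick, centred at x = 0; the deck behind is 25 mm below its top. Home, the holder's bridge rests on the lip: slot mouth 18 mm below this point, axes parallel.
- label_spring (a joint): How far the steel leaf spring at the free place is pressed down, m: 0 free, 0.006 with the holder home. Its crown (34 mm along the lip, 11 mm wide, 5 to 16 mm behind the lip's middle, 12 mm below the lip's top) meets the tongue; it pushes up with 3.6 N at first, 9 N at home.
- fitted_label (a point): Centre of the label in a second, identical holder, already fitted and fixed on the lip 110 mm to the left (+y) of the free place; its top is 46 mm above the lip. The rack's back panel, 90 mm behind the lip, rises 45 mm above the lip's top.
- duct_tape: Bystander: grey roll of duct tape, 107 mm across, 48 mm high. Origin at its underside's centre.
- threadlock_bottle: Bystander: small red bottle, 24x36x92 mm. Origin at its underside's centre.
- tape_measure: Bystander: yellow tape measure, 36x80x62 mm. Origin at its underside's centre.
- tube_cutter: Bystander: orange and black tube cutter, 42x97x16 mm. Origin at its underside's centre.
- hex_key: Bystander: black hex key, 33x103x7 mm. Origin at its underside's centre.
Not all that is in view belongs to the job. Of the things that look like the label_tag, the larger one is meant.

How it is judged:
By the outcome, as a careful person would: the job done as asked, in the order asked, and still so for the second after the job is handed in, while the arm keeps its last pose, push and grip.
It also fails if it takes over 51 s, if anything falls off the work surface, if the arm or the gripper's body presses on something with over 40 N, if the wrist force passes 120 N, or if a joint passes its speed limit or range.

## Working session

There is one attempt and no reset: what is moved stays moved. The work goes in short steps, Python scripts to look and compute and a shell command to move; the robot and the scene stay as the last step left them, time stands still between calls to the robot, and variables do not carry over. Pictures are saved under pics/ and viewed, at most 10 in all, crops included, and the job is handed in when it is done.

```bash
mkdir -p pics
cat > h.py <<'E'
import numpy as np,cv2
from station import ctrl
def cap(n):
    c=ctrl.get_calibration(n); im,d=ctrl.get_image(n); return im,d,c
def save(im,f): cv2.imwrite('pics/'+f,cv2.cvtColor(im,cv2.COLOR_RGB2BGR))
def und(uv,c):
    uv=np.atleast_2d(np.asarray(uv,float)); p=np.c_[(uv[:,0]-c['cx'])/c['fx'],(uv[:,1]-c['cy'])/c['fy']]; q=p.copy()
    for _ in range(10): q=p/(1+c['k1']*(q**2).sum(1,keepdims=True))
    return q
def plane(uv,c,z):
    q=und(uv,c);E=np.array(c['extrinsics']);R=E[:3,:3];o=-R.T@E[:3,3]
    d=np.c_[q,np.ones(len(q))]@R
    return o+d*((z-o[2])/d[:,2])[:,None]
def cloud(d,c):
    v,u=np.mgrid[:d.shape[0],:d.shape[1]]
    q=und(np.c_[u.ravel(),v.ravel()],c);E=np.array(c['extrinsics']);R=E[:3,:3];o=-R.T@E[:3,3]
    return ((np.c_[q,np.ones(len(q))]*d.reshape(-1,1))@R+o).reshape(*d.shape,3)
E
python3 - <<'E'
from h import *
for n in("scene","top"):
    im,d,c=cap(n); save(im,n+'0.png'); np.savez(n+'0.npz',im=im,d=d,**{k:np.array(v) for k,v in c.items()})
    E=np.array(c['extrinsics']); print(n,-E[:3,:3].T@E[:3,3],E[2,:3],c['fx'])
o=ctrl.get_obs();print(o)
E
```

```text
scene [0.05902393 0.59583407 0.52472236] [ 0.51114051 -0.67280289 -0.53485666] 464.21076793425726
top [ 0.33885699 -0.00301731  1.08315778] [ 0.16104324 -0.0101534  -0.98689512] 438.6186234238539
{'t': 0.1, 'q': array([-1.27397924e+00,  5.32953031e-02,  1.61418416e+00,  1.05004411e-05,
        1.47601347e+00, -1.18976120e-01]), 'dq': array([-0.00131611, -0.00189795, -0.0010533 ,  0.00103127,  0.00149025,
        0.0001171 ]), 'effort': array([ 1.55623879e-04, -3.94904959e+01, -3.71361530e+01, -1.06475354e-04,
        3.88557572e-03, -4.63481754e-06]), 'tool_pos': array([ 0.25229357, -0.57118295,  0.23016679]), 'tool_rot': array([-3.07209284e+00, -6.48039388e-01,  2.48570635e-04]), 'contact_force': array([-0.2644528 ,  0.3058973 ,  0.91843842]), 'wrist_torque': array([ 0.00442334, -0.0152451 ,  0.00395882]), 'grip_force': 0.0, 'opening': 0.08539277024133306}
```

View pics/scene0.png

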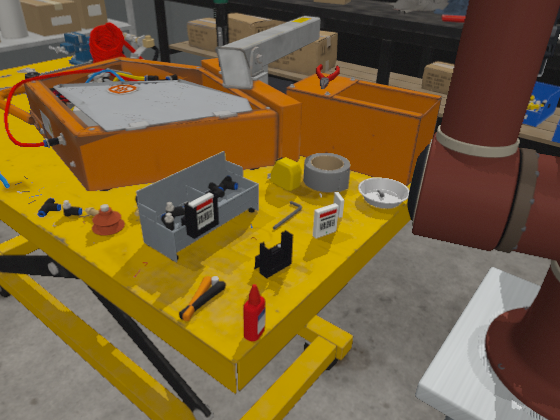

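View pics/top0.png

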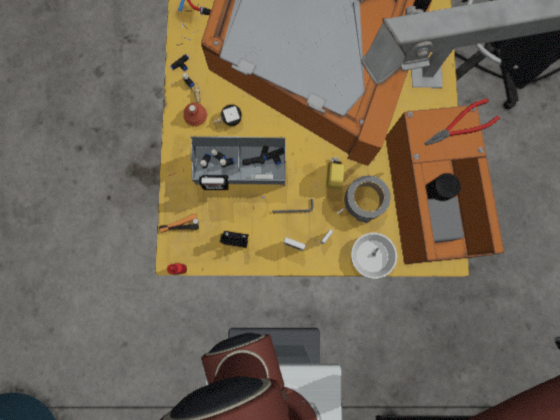

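The scene view shows the holder at (274,255), the label at (325,220) with a smaller look-alike at (338,205), and the rack with its fitted label at (203,213). In the top view the holder is at (235,240), the label at (295,243), and the lip runs along row ~185.

Run:
```python
from h import *
for n in("top","scene"):
    f=np.load(n+'0.npz');P=cloud(f['d'],f);im=f['im'].astype(int);np.save(n+'P.npy',P)
    mx,mn=im.max(2),im.min(2)
    tab=(P[...,2]>0.008)&(P[...,2]<0.13)&(f['d']>0)&(P[...,0]>0.25)
    def rep(name,m):
        k,l,s,ce=cv2.connectedComponentsWithStats((m&tab).astype(np.uint8))
        for i in range(1,k):
            if s[i,4]<40: continue
            p=P[l==i]; r=cv2.minAreaRect(p[:,:2].astype(np.float32))
            print(n,name,s[i],'rect',np.round(r[0],4),np.round(r[1],4),round(r[2],1),'z',np.round(np.percentile(p[:,2],[2,98]),3))
    rep('white',(mn>140)&(mx-mn<50)); rep('black',mx<45); 
    g=(mx-mn<30)&(mx<150)&(mn>50); rep('grey',g)
P=np.load('topP.npy')
for u in (262,250,240):
    for v in range(176,194): print(u,v,np.round(P[v,u],3))
```

```text
top white [223 106  16  16 171] rect [0.7658 0.1102] [0.0372 0.0329] 18.7 z [0.022 0.03 ]
top white [251 174  22   5 100] rect [0.5987 0.0305] [0.0145 0.0511] 0.7 z [0.04  0.058]
top white [202 177  22   6 109] rect [0.5773 0.1394] [0.0201 0.0478] 0.0 z [0.079 0.117]
top white [322 230  10  13  48] rect [ 0.4537 -0.1264] [0.0077 0.0325] 53.2 z [0.025 0.045]
top white [351 233  46  46 409] rect [ 0.4089 -0.241 ] [0.1085 0.1081] 47.1 z [0.009 0.027]
top white [284 238  21  11  97] rect [ 0.4349 -0.0479] [0.049  0.0107] 69.4 z [0.057 0.065]
top black [173  56  15  13  86] rect [0.9089 0.2432] [0.0226 0.0417] 48.1 z [0.009 0.021]
top black [243 146  41  19 293] rect [0.6505 0.0274] [0.044 0.099] 4.9 z [0.053 0.061]
top black [222 158  11   9  40] rect [0.6307 0.1146] [0.0154 0.0257] 12.5 z [0.054 0.065]
top black [426 174  34  27 653] rect [ 0.5594 -0.3898] [0.0529 0.0586] 29.9 z [0.071 0.125]
top black [216 176  13  14  63] rect [0.5757 0.1232] [0.0302 0.0254] 0.9 z [0.063 0.115]
top black [221 233  26  14 160] rect [0.446  0.0942] [0.0582 0.0301] 80.9 z [0.013 0.065]
top grey [419  50 
[... 3972 characters left out ...]
61 -0.005]
250 188 [0.579 0.061 0.002]
250 189 [0.577 0.061 0.   ]
250 190 [ 0.575  0.061 -0.001]
250 191 [0.571 0.061 0.002]
250 192 [0.569 0.061 0.   ]
250 193 [ 0.567  0.061 -0.003]
240 176 [0.599 0.083 0.045]
240 177 [0.597 0.083 0.042]
240 178 [0.595 0.083 0.041]
240 179 [0.586 0.081 0.067]
240 180 [0.584 0.081 0.067]
240 181 [0.584 0.082 0.056]
240 182 [0.584 0.082 0.046]
240 183 [0.584 0.083 0.037]
240 184 [0.584 0.084 0.023]
240 185 [0.587 0.086 0.002]
240 186 [ 0.585  0.086 -0.002]
240 187 [0.582 0.086 0.002]
240 188 [ 0.579  0.086 -0.   ]
240 189 [0.577 0.086 0.001]
240 190 [ 0.575  0.086 -0.002]
240 191 [0.571 0.086 0.001]
240 192 [ 0.569  0.086 -0.001]
240 193 [0.566 0.086 0.003]
```

Run:
```python
from h import *
f=np.load('top0.npz');im=f['im'][130:270,150:350];f2=np.load('scene0.npz')['im'][150:300,130:360]
a=cv2.resize(im,(780,546),interpolation=cv2.INTER_CUBIC);save(a,'topc.png')
```

```text
(no output)
```

View pics/topc.png

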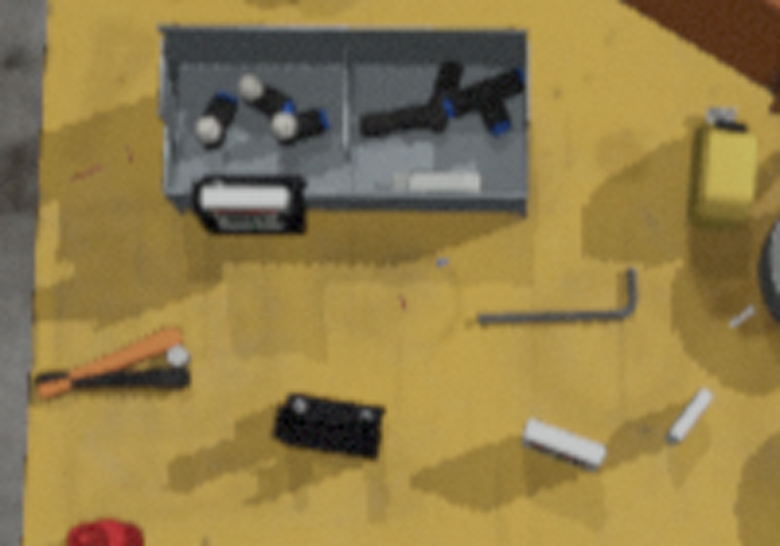

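The crop confirms the poses: label at about (0.435,-0.048), yaw -21°; holder at about (0.44,0.094), yaw -9°; lip at x≈0.5845; free place at y≈0.029. Next I move above the label.

```bash
A='';
python3 -m crank '0.024 0.07 0 0.034;0.024 0.07 0 0.034;0.024 0.07 0 0.034;0.024 0.07 0 0.034;0.024 0.07 0 0.034'
python3 -m crank '0.024 0.07 0 0.034;0.024 0.07 0 0.034;0.024 0.07 0 0.034;0.024 0.07 0 0.034;0.024 0.07 0 0.034'
python3 -m crank '0.024 0.07 0 0.034;0.024 0.07 0 0.034;0.024 0.07 0 0.034;0.024 0.07 0 0.034;0 0 0 0'
python3 - <<'E'
from h import *
o=ctrl.get_obs();print(o['t'],o['tool_pos'],o['tool_rot'],o['dq'])
im,d,c=cap('wrist');save(im,'w1.png');np.savez('w1.npz',im=im,d=d,**{k:np.array(v) for k,v in c.items()})
E=np.array(c['extrinsics']); print(-E[:3,:3].T@E[:3,3],E[2,:3],c['fx'])
E
```

```text
t: 0.52
tool_pos: [0.3125, -0.3949, 0.2305]
tool_rot: [-2.958, -1.054, 0.0]
contact_force: [-0.6, -0.1, 0.2]
opening: 0.0857
grip_force: 0.0
t: 0.93
tool_pos: [0.3724, -0.2199, 0.2309]
tool_rot: [-2.792, -1.439, 0.0]
contact_force: [0.5, 0.3, 0.2]
opening: 0.0851
grip_force: 0.0
t: 1.35
tool_pos: [0.4212, -0.0765, 0.2309]
tool_rot: [-2.615, -1.737, -0.003]
contact_force: [-0.2, -0.4, -0.5]
opening: 0.0855
grip_force: 0.0
1.35 [ 0.42123545 -0.07653056  0.23094197] [-2.61494966 -1.73749161 -0.00269994] [-0.09811051  0.00373263 -0.00021736 -0.074587   -0.00205104 -0.03615293]
[ 0.45143927 -0.00432485  0.37394278] [-0.12018803 -0.28318122 -0.95150577] 376.7538533590467
```

View pics/w1.png

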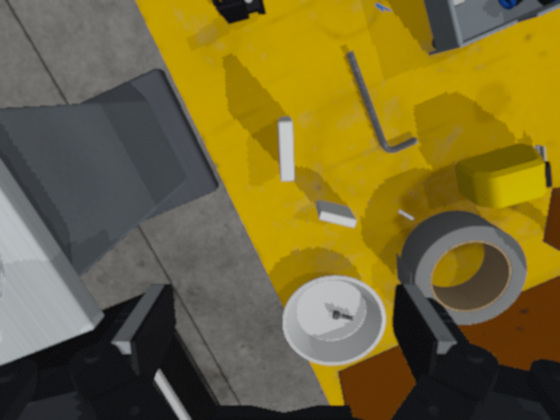

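The wrist view shows the label's top edge at (286,150), the smaller look-alike at (337,214), and the holder cut off at the top (238,8).

```bash
cat >> h.py <<'E'
def toprect(im,d,c,z,box,mask,tol=.006):
    P=cloud(d,c);m=mask&(abs(P[...,2]-z)<tol)&(P[...,0]>box[0])&(P[...,0]<box[1])&(P[...,1]>box[2])&(P[...,1]<box[3])
    k,l,s,_=cv2.connectedComponentsWithStats(m.astype(np.uint8));i=1+np.argmax(s[1:,4])
    v,u=np.nonzero(l==i);q=plane(np.c_[u,v],c,z)
    return cv2.minAreaRect((q[:,:2]*1000).astype(np.float32)),q
E
python3 - <<'E'
from h import *
f=np.load('w1.npz');im=f['im'].astype(int)
r,q=toprect(im,f['d'],f,.06,(.4,.47,-.09,-.0),im.min(2)>130);print(r,q.mean(0),len(q))
E
```

```text
((434.5581359863281, -48.740699768066406), (49.21739959716797, 11.596235275268555), 69.51805877685547) [ 0.43480705 -0.04812361  0.06      ] 830
```

```bash
python3 -m crank '0.029 0.067 0 0.026;0 0 -0.08 0;0 0 -0.08 0;0 0 -0.06 0;0 0 0 0' 50 30
python3 -m crank '0 0 0 0;0 0 0 0;0 0 0 0;0 0 0 0;0 0 0 0'
python3 - <<'E'
from h import *
o=ctrl.get_obs();a=o['tool_rot'];print(o['tool_pos'],a,2*np.degrees(np.arctan2(a[1],a[0]))-90)
E
```

```text
t: 1.82
tool_pos: [0.4295, -0.0478, 0.1138]
tool_rot: [-2.582, -1.771, 0.015]
contact_force: [-0.6, -0.1, -1.3]
opening: 0.0423
grip_force: 0.0
t: 2.23
tool_pos: [0.4362, -0.0488, 0.1234]
tool_rot: [2.587, 1.777, 0.004]
contact_force: [-0.3, -0.1, -0.6]
opening: 0.0426
grip_force: 0.0
[ 0.43621615 -0.04879325  0.12340932] [2.58693873 1.7774041  0.00364833] -21.016537609772428
```

```bash
python3 -m crank '-0.003 0 -0.06 0.005;0 0 -0.06 0;0 0 -0.04 0;0 0 -0.018 0;0 0 0 0'
python3 -m crank '0 0 0 0;0 0 0 0;0 0 0 0;0 0 0 0;0 0 0 0' 0 40
python3 -m crank '0 0 0 0;0 0 0 0;0 0 0 0;0 0 0 0;0 0 0 0'
```

```text
t: 2.65
tool_pos: [0.432, -0.0478, 0.0306]
tool_rot: [-2.58, -1.788, 0.004]
contact_force: [-0.2, -0.0, -1.3]
opening: 0.0427
grip_force: 0.0
t: 3.07
tool_pos: [0.4352, -0.0487, 0.0344]
tool_rot: [2.579, 1.788, 0.004]
contact_force: [-0.7, 0.3, 7.3]
opening: 0.0112
grip_force: 40.4
t: 3.48
tool_pos: [0.4352, -0.0487, 0.0344]
tool_rot: [2.58, 1.788, 0.004]
contact_force: [-0.4, 0.4, 7.0]
opening: 0.0113
grip_force: 40.4
```

```bash
python3 -m crank '0 0 0.06 0;0 0 0.08 0;0 0.03 0.08 0.03;0 0.03 0.08 0.05;0 0.02 0.03 0.05'
python3 -m crank '0 0 0 0;0 0 0 0;0 0 0 0;0 0 0 0;0 0 0 0'
python3 - <<'E'
from h import *
o=ctrl.get_obs();a=o['tool_rot'];print(o['tool_pos'],a,2*np.degrees(np.arctan2(a[1],a[0]))-90)
im,d,c=cap('wrist');save(im,'w2.png');np.savez('w2.npz',im=im,d=d,**{k:np.array(v) for k,v in c.items()})
P=cloud(d,c);b=(P[...,0]>.4)&(P[...,0]<.49)&(P[...,1]>.05)&(P[...,1]<.14)&(P[...,2]>.008)&(d>0)
p=P[b]
for z0 in (.008,.02,.026,.032,.038,.045,.055,.06,.065): 
    s=p[(p[:,2]>=z0)]; s=s[s[:,2]<z0+.006]
    if len(s)>5: print(z0,len(s),s.min(0)[:2],s.max(0)[:2],cv2.minAreaRect((s[:,:2]*1000).astype(np.float32)))
E
```

```text
t: 3.9
tool_pos: [0.436, -0.0087, 0.2023]
tool_rot: [2.376, 2.043, 0.01]
contact_force: [0.1, -0.4, -0.3]
opening: 0.0115
grip_force: 39.5
t: 4.32
tool_pos: [0.4323, -0.0092, 0.1931]
tool_rot: [-2.385, -2.04, 0.004]
contact_force: [-0.2, -0.9, -0.0]
opening: 0.0112
grip_force: 39.5
[ 0.43230956 -0.00922046  0.19305531] [-2.38526169 -2.03984493  0.0040666 ] -368.92673299315976
0.008 200 [0.42947043 0.07004902] [0.46322783 0.12235273] ((448.0738525390625, 94.36497497558594), (53.036705017089844, 32.53459167480469), 82.45140838623047)
0.02 48 [0.43050173 0.07222346] [0.45162706 0.12221563] ((434.9772033691406, 98.93771362304688), (52.49921798706055, 13.362585067749023), 66.20924377441406)
0.026 1445 [0.42978403 0.0626358 ] [0.46694971 0.12232939] ((448.0536193847656, 93.84623718261719), (59.124542236328125, 30.634735107421875), 82.36041259765625)
0.032 194 [0.43022681 0.06592879] [0.46506079 0.1222568 ] ((446.735107421875, 94.19695281982422), (53.01935958862305, 30.76141929626465), 77.44300842285156)
0.038 43 [0.43526427 0.1127675 ] [0.45410332 0.12231928] ((445.2214050292969, 117.69458770751953), (7.351161956787109, 19.084321975708008), 80.80262756347656)
0.045 62 [0.42987208 0.07011137] [0.45399843 0.12220967] ((435.1939392089844, 98.17961120605469), (54.0914306640625, 18.40411949157715), 60.47346115112305)
0.055 200 [0.42772499 0.06682036] [0.45394833 0.12352658] ((440.75360107421875, 95.27691650390625), (54.39869689941406, 20.802412033081055), 81.3289566040039)
0.06 534 [0.42651404 0.06426493] [0.45610581 0.12436855] ((441.1482849121094, 94.49066162109375), (58.09414291381836, 22.092304229736328), 81.09456634521484)
0.065 31 [0.42838061 0.0643894 ] [0.45513269 0.12407783] ((441.5827331542969, 94.23505401611328), (57.69675064086914, 18.349323272705078), 81.03136444091797)
```

View pics/w2.png

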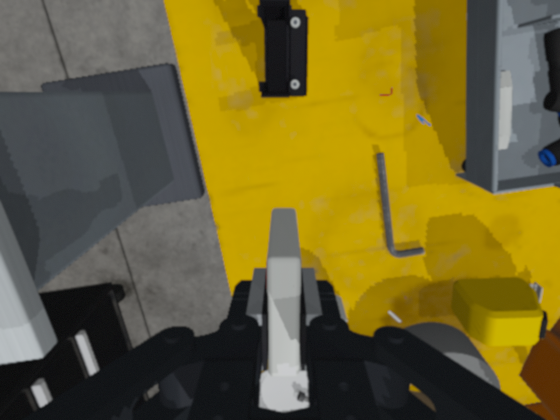

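The wrist view shows the holder at (285,50), window to the left and screws to the right at (295,22) and (295,84). It is partly cut by the picture edge, so I'll move nearer and measure once more.

```bash
python3 -m crank '0.007 0.06 0 0;0 0.06 0 0;0 0 0 0;0 0 0 0;0 0 0 0'
python3 -m crank '0 0 0 0;0 0 0 0;0 0 0 0;0 0 0 0;0 0 0 0'
python3 - <<'E'
from h import *
o=ctrl.get_obs();a=o['tool_rot'];print(o['tool_pos'],a,2*np.degrees(np.arctan2(a[1],a[0]))-90)
im,d,c=cap('wrist');save(im[:260,150:450],'w3.png');np.savez('w3.npz',im=im,d=d,**{k:np.array(v) for k,v in c.items()})
P=cloud(d,c);b=(P[...,0]>.4)&(P[...,0]<.49)&(P[...,1]>.05)&(P[...,1]<.14)&(P[...,2]>.008)&(d>0)
p=P[b]
for lo,hi in ((.024,.03),(.03,.04),(.05,.068),(.059,.068)): 
    s=p[(p[:,2]>=lo)&(p[:,2]<hi)]; print(lo,len(s),s.min(0)[:2],s.max(0)[:2],cv2.minAreaRect((s[:,:2]*1000).astype(np.float32)))
# label in hand: white pts
w=(im.min(2)>110)&(P[...,2]>.1)&(d>0)&(P[...,1]<.1)&(np.arange(420)[:,None]<300)
s=P[w]; print('label',len(s),cv2.minAreaRect((s[:,:2]*1000).astype(np.float32)),np.percentile(s[:,2],[2,98]))
E
```

```text
t: 4.78
tool_pos: [0.4366, 0.0507, 0.1946]
tool_rot: [-2.386, -2.043, 0.002]
contact_force: [0.1, -0.4, -0.4]
opening: 0.011
grip_force: 39.5
t: 5.2
tool_pos: [0.437, 0.0507, 0.1954]
tool_rot: [2.387, 2.043, 0.0]
contact_force: [-0.7, -0.9, -0.9]
opening: 0.0112
grip_force: 39.5
[0.43698531 0.0506565  0.19538032] [2.38684751e+00 2.04251599e+00 7.83298148e-05] -8.89028177690318
0.024 648 [0.4289899  0.06198748] [0.46738402 0.12270353] ((447.59271240234375, 93.50999450683594), (60.48262023925781, 31.584312438964844), 81.2978286743164)
0.03 737 [0.42916298 0.06188193] [0.4668307  0.12371842] ((449.2840576171875, 94.31288146972656), (59.70921325683594, 31.1291446685791), 76.9978256225586)
0.05 588 [0.42623405 0.06404533] [0.45596391 0.12569838] ((441.1268615722656, 94.7450180053711), (59.82318115234375, 22.03343963623047), 81.27513885498047)
0.059 500 [0.42623405 0.06404533] [0.45596391 0.12569838] ((441.1268615722656, 94.7450180053711), (59.82318115234375, 22.03343963623047), 81.27513885498047)
label 1952 ((439.0536193847656, 66.88119506835938), (17.433958053588867, 11.716375350952148), 80.53680419921875) [0.18744848 0.22206139]
```

View pics/w3.png

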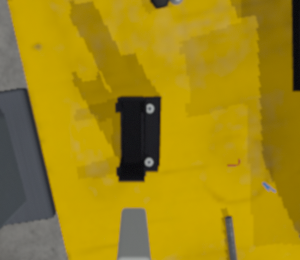

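The crop shows the holder whole and upright, with screws at (150,108) and (150,162). The held label's end is at (133,210). The measured pocket centre is (0.4411,0.0947), yaw -8.7°, and the label sits centred at the TCP.

```bash
python3 -m crank '0.008 0.044 0 0.002;0 0.044 0 0;0 0 -0.06 0;0 0 -0.06 0;0 0 -0.052 0'
python3 -m crank '0 0 0 0;0 0 0 0;0 0 0 0;0 0 0 0;0 0 0 0'
python3 - <<'E'
from h import *
o=ctrl.get_obs();a=o['tool_rot'];print(o['tool_pos'],a,2*np.degrees(np.arctan2(a[1],a[0]))-90)
f=np.load('w3.npz');P=cloud(f['d'],f);im=f['im'].astype(int)
b=(P[...,0]>.4)&(P[...,0]<.49)&(P[...,1]>.05)&(P[...,1]<.14)&(P[...,2]>.02)&(im.min(2)>100);print(np.percentile(P[b][:,2],[5,50,95]),b.sum())
E
```

```text
t: 5.67
tool_pos: [0.4409, 0.0954, 0.1084]
tool_rot: [2.382, 2.048, 0.001]
contact_force: [-0.4, -0.8, -0.9]
opening: 0.0112
grip_force: 39.5
t: 6.08
tool_pos: [0.4425, 0.095, 0.1117]
tool_rot: [2.381, 2.045, 0.005]
contact_force: [0.1, -0.8, -1.0]
opening: 0.0115
grip_force: 39.4
[0.44253423 0.09500804 0.11167211] [2.38128872 2.04533744 0.00502036] -8.680092031554025
[0.16968701 0.2205047  0.33817147] 3871
```

```bash
python3 -m crank '-0.003 0 -0.02 0;0 0 -0.02 0;0 0 -0.02 0;0 0 -0.01 0;0 0 0 0'
python3 -m crank '0 0 -0.015 0;0 0 -0.015 0;0 0 -0.01 0;0 0 0 0;0 0 0 0'
python3 -m crank '0 0 -0.012 0;0 0 -0.012 0;0 0 -0.008 0;0 0 0 0;0 0 0 0'
```

```text
t: 6.5
tool_pos: [0.4379, 0.0949, 0.072]
tool_rot: [-2.381, -2.046, 0.005]
contact_force: [0.0, -0.6, -0.5]
opening: 0.0117
grip_force: 39.5
t: 6.92
tool_pos: [0.4389, 0.095, 0.0538]
tool_rot: [-2.382, -2.047, 0.002]
contact_force: [0.0, 0.1, -0.6]
opening: 0.0112
grip_force: 39.5
t: 7.33
tool_pos: [0.4395, 0.095, 0.0385]
tool_rot: [-2.383, -2.047, 0.0]
contact_force: [-2.0, -0.1, 3.5]
opening: 0.0111
grip_force: 40.1
```

```bash
python3 -m crank '0 0 0 0;0 0 0 0;0 0 0 0;0 0 0 0;0 0 0 0' 60 40
python3 -m crank '0 0 0.03 0;0 0 0.06 0;0 0 0.06 0;0 0 0.07 0.07;0 0 0 0.07' 
python3 -m crank '0 0 0 0.078;0 0 0 0.078;0 0 0 0.078;0 0 0 0.078;0 0 0 0.078' 100
python3 -m crank '0 0 0 0.078;0 0 0 0.078;0 0 0 0.078;0 0 0 0.078;0 0 0 0.078' 
python3 -m crank '0 0 0 0.04;0 0 0 0.04;0 0 0 0;0 0 0 0;0 0 0 0'
python3 - <<'E'
from h import *
o=ctrl.get_obs();a=o['tool_rot'];print(o['tool_pos'],a,2*np.degrees(np.arctan2(a[1],a[0]))-90)
im,d,c=cap('wrist');save(im,'w4.png');np.savez('w4.npz',im=im,d=d,**{k:np.array(v) for k,v in c.items()})
P=cloud(d,c);b=(P[...,0]>.4)&(P[...,0]<.49)&(P[...,1]>.04)&(P[...,1]<.15)&(P[...,2]>.055)&(P[...,2]<.072)&(d>0)
w=b&(im.min(2)>110); 
for s in (P[w],P[b&(im.max(2)<70)]): print(len(s),cv2.minAreaRect((s[:,:2]*1000).astype(np.float32)),np.percentile(s[:,2],[2,50,98]))
E
```

```text
t: 7.75
tool_pos: [0.4393, 0.095, 0.0382]
tool_rot: [-2.383, -2.047, 0.0]
contact_force: [-0.2, -0.4, 0.1]
opening: 0.0511
grip_force: 0.0
t: 8.17
tool_pos: [0.4438, 0.0953, 0.1562]
tool_rot: [2.132, 2.295, 0.015]
contact_force: [0.7, 0.6, -0.1]
opening: 0.0509
grip_force: 0.0
t: 8.58
tool_pos: [0.4394, 0.095, 0.1483]
tool_rot: [-1.343, -2.84, -0.0]
contact_force: [1.1, 0.2, -0.1]
opening: 0.0856
grip_force: 0.0
t: 9.0
tool_pos: [0.4393, 0.095, 0.1482]
tool_rot: [-0.424, -3.113, 0.0]
contact_force: [-0.0, 0.1, 0.2]
opening: 0.0855
grip_force: 0.0
t: 9.42
tool_pos: [0.4394, 0.095, 0.1483]
tool_rot: [-0.239, -3.132, 0.0]
contact_force: [-0.3, 0.2, -0.4]
opening: 0.0855
grip_force: 0.0
[0.43939117 0.09503057 0.14827083] [-2.39360097e-01 -3.13238671e+00  6.46075291e-05] -278.7394847340191
1372 ((438.5780944824219, 94.6535415649414), (48.84255599975586, 12.181331634521484), 81.0671615600586) [0.06234561 0.06410051 0.06549361]
607 ((438.55853271484375, 95.1722412109375), (59.059818267822266, 20.993236541748047), 81.36521911621094) [0.05569521 0.06205623 0.06531248]
```

View pics/w4.png

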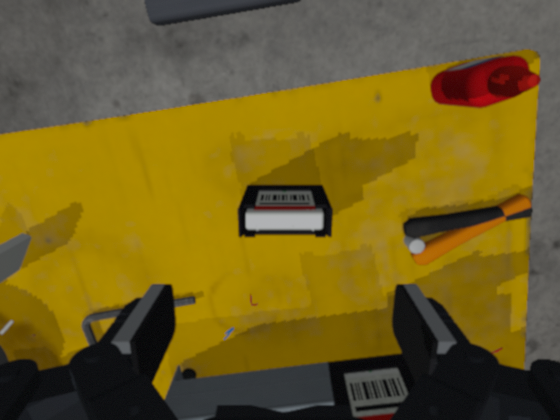

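The label is seated: its top is at z=0.064, flush, with the display in the window at (285,205). The holder is now at (0.4386,0.095). Next I grip it by the cheeks.

```bash
python3 -m crank '-0.001 0 -0.06 0;0 0 -0.06 0;0 0 -0.06 0;0 0 -0.04 0;0 0 -0.026 0'
python3 -m crank '0 0 0 0;0 0 0 0;0 0 0 0;0 0 0 0;0 0 0 0' 0 80
python3 -m crank '0 0 0 0;0 0 0 0;0 0 0 0;0 0 0 0;0 0 0 0'
```

```text
t: 9.88
tool_pos: [0.4369, 0.0949, 0.0224]
tool_rot: [-0.238, -3.128, 0.001]
contact_force: [0.4, 1.3, 0.5]
opening: 0.0855
grip_force: 0.0
t: 10.3
tool_pos: [0.4397, 0.0951, 0.0264]
tool_rot: [0.237, 3.131, 0.0]
contact_force: [-0.5, 0.0, -2.0]
opening: 0.0589
grip_force: 85.9
t: 10.72
tool_pos: [0.4394, 0.0951, 0.0259]
tool_rot: [0.237, 3.132, 0.0]
contact_force: [-0.2, 0.7, 3.1]
opening: 0.059
grip_force: 86.2
```

```bash
python3 -m crank '0 0 0.05 0;0 0 0.08 0;0 -0.03 0.078 0;0 -0.05 0.06 0.03;0 -0.05 0.06 0.03'
python3 -m crank '0 0 0.06 0.037;0.02 0 0.06 0;0.02 0 0 0;0 0 0 0;0 0 0 0'
python3 -m crank '0 0 0 0;0 0 0 0;0 0 0 0;0 0 0 0;0 0 0 0'
python3 - <<'E'
from h import *
o=ctrl.get_obs();a=o['tool_rot'];print(o['tool_pos'],a,2*np.degrees(np.arctan2(a[1],a[0]))-90)
im,d,c=cap('wrist');save(im,'w5.png');np.savez('w5.npz',im=im,d=d,**{k:np.array(v) for k,v in c.items()})
P=cloud(d,c)
b=(d>0)&(abs(P[...,2]-.067)<.005)&(P[...,0]>.57)&(P[...,0]<.60)
print(b.sum())
s=P[b]
for y in np.arange(-.03,.2,.01):
    t=s[abs(s[:,1]-y)<.005]
    if len(t)>3: print(round(y,3),len(t),np.percentile(t[:,0],[5,50,95]).round(4),np.median(t[:,2]).round(4))
E
```

```text
t: 11.13
tool_pos: [0.4387, 0.0298, 0.1909]
tool_rot: [0.083, 3.14, -0.0]
contact_force: [0.9, -0.9, -2.4]
opening: 0.0588
grip_force: 87.0
t: 11.55
tool_pos: [0.4585, 0.0301, 0.2484]
tool_rot: [0.002, -3.14, -0.0]
contact_force: [-0.2, 1.0, -1.3]
opening: 0.0591
grip_force: 87.4
t: 11.97
tool_pos: [0.4586, 0.0302, 0.2487]
tool_rot: [0.002, -3.141, -0.0]
contact_force: [0.8, 0.3, -2.5]
opening: 0.0589
grip_force: 87.4
[0.45858615 0.03017862 0.24871599] [ 2.00014547e-03 -3.14077707e+00 -1.25921875e-04] -269.9270245065526
142
0.19 78 [0.5833 0.5862 0.5979] 0.0663
```

View pics/w5.png

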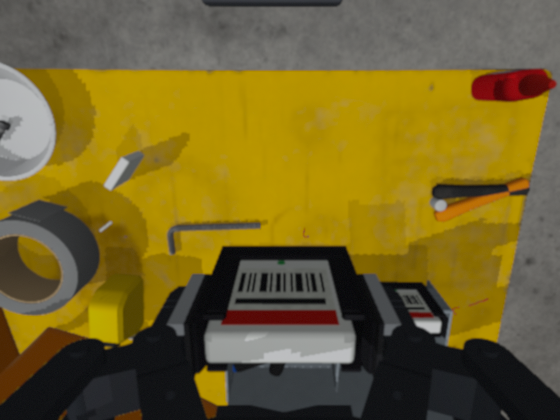

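The view shows the held holder at (280,300) with the label seated and the display facing out. The fitted neighbour is at (415,305), and the lip is hidden behind the held holder.

Run:
```python
from h import *
for n in('top','scene'):
    f=np.load(n+'0.npz');P=cloud(f['d'],f)
    b=(f['d']>0)&(P[...,0]>.57)&(P[...,0]<.595)&(P[...,1]>-.015)&(P[...,1]<.1)&(P[...,2]>.03)&(P[...,2]<.058)
    s=P[b];s=s[abs(s[:,0]-np.median(s[:,0]))<.005];print(n,'front face x',len(s),np.median(s[:,0]),np.degrees(np.arctan(np.polyfit(s[:,1],s[:,0],1)[0])))
    b=(f['d']>0)&(P[...,0]>.56)&(P[...,0]<.595)&(P[...,1]>-.015)&(P[...,1]<.1)&(P[...,2]>.063)&(P[...,2]<.072)
    s=P[b];print(n,'lip top',len(s),np.percentile(s[:,0],[5,50,95]),np.median(s[:,2]))
    im=f['im'].astype(int);w=(f['d']>0)&(im.min(2)>120)&(P[...,0]>.54)&(P[...,0]<.6)&(P[...,1]>.1)&(P[...,1]<.18)&(P[...,2]>.065)&(P[...,2]<.125)
    s=P[w];t=s[s[:,2]>.109];print(n,'fitted',len(s),len(t),t.mean(0),np.percentile(t[:,:2],[2,98],axis=0).ravel())
    q=s[s[:,2]<.105]; print('  display',len(q),np.median(q,0) if len(q) else 0, np.percentile(q[:,1],[2,98]) if len(q) else 0)
f=np.load('w5.npz');P=cloud(f['d'],f);im=f['im'].astype(int)
w=(f['d']>0)&(im.min(2)>110)
for nm,lo,hi,ylo,yhi in(('fit display',.07,.105,.1,.18),('fit top',.109,.118,.1,.18),('held display',.24,.272,-.01,.07),('held top',.278,.295,-.01,.07)):
    s=P[w&(P[...,2]>lo)&(P[...,2]<hi)&(P[...,1]>ylo)&(P[...,1]<yhi)]
    if len(s): print(nm,len(s),np.median(s,0).round(4),np.percentile(s[:,:2],[3,97],axis=0).round(4).ravel())
```

```text
top front face x 118 0.5835844020236798 0.4176790698229042
top lip top 87 [0.58319236 0.58452846 0.58697177] 0.06687859653609518
top fitted 110 97 [0.57205051 0.1406745  0.11299065] [0.56737438 0.11574516 0.57788976 0.16269653]
  display 10 [0.58556703 0.13725002 0.07984073] [0.12712255 0.16071848]
scene front face x 446 0.5840157727941049 0.40580475866343607
scene lip top 115 [0.5822006  0.58375039 0.58614078] 0.06604351274405607
scene fitted 174 141 [0.56947309 0.14137938 0.11272464] [0.56431118 0.11765284 0.57679542 0.16363127]
  display 33 [0.56545812 0.13565335 0.06817924] [0.1214593 0.1540142]
fit top 238 [0.5688 0.1552 0.1128] [0.565  0.1433 0.5752 0.1635]
held top 4435 [0.4586 0.0283 0.2868] [0.454  0.0054 0.4644 0.051 ]
```

```bash
python3 -m crank '0.06 0.002 0 -0.004;0.06 0 0 0;0.06 0 -0.03 0;0.041 0 -0.06 0;0 0 -0.06 0'
python3 -m crank '0 0 -0.06 0;0 0 -0.046 0;0 0 0 0;0 0 0 0;0 0 0 0'
python3 -m crank '0 0 0 0;0 0 0 0;0 0 0 0;0 0 0 0;0 0 0 0'
python3 - <<'E'
from h import *
o=ctrl.get_obs();a=o['tool_rot'];print(o['tool_pos'],a,2*np.degrees(np.arctan2(a[1],a[0]))-90)
im,d,c=cap('scene');np.savez('s6.npz',im=im,d=d,**{k:np.array(v) for k,v in c.items()})
save(cv2.resize(im[120:270,120:320],(800,600),interpolation=cv2.INTER_CUBIC),'s6.png')
E
```

```text
t: 12.43
tool_pos: [0.5737, 0.0308, 0.1751]
tool_rot: [0.008, 3.136, -0.001]
contact_force: [-0.6, -0.0, -2.3]
opening: 0.0587
grip_force: 87.4
t: 12.85
tool_pos: [0.5706, 0.031, 0.1231]
tool_rot: [0.008, 3.139, -0.0]
contact_force: [1.4, -0.3, -1.3]
opening: 0.0591
grip_force: 87.1
t: 13.27
tool_pos: [0.5698, 0.031, 0.122]
tool_rot: [0.008, 3.14, -0.0]
contact_force: [0.7, 0.4, -2.2]
opening: 0.0589
grip_force: 87.1
[0.56975838 0.03103206 0.12195725] [ 8.13061748e-03  3.14042497e+00 -1.59305091e-04] 89.70332102840138
```

View pics/s6.png

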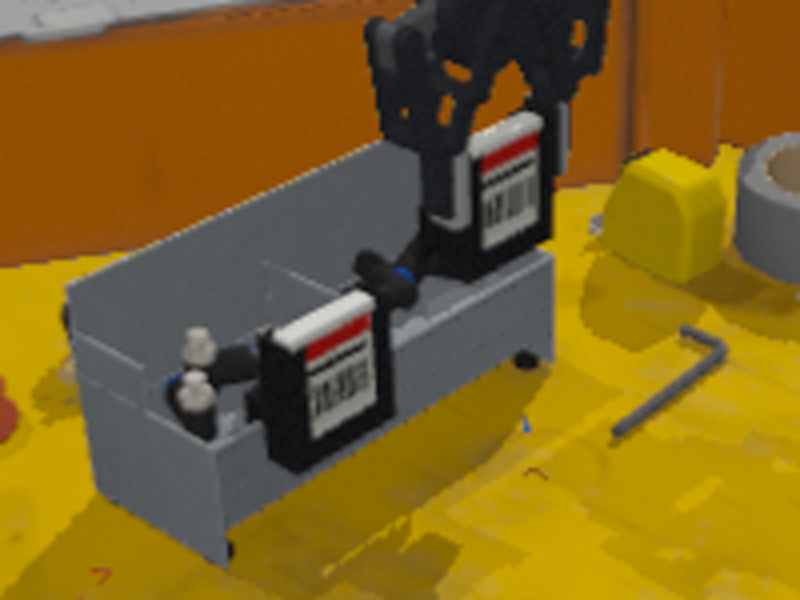

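The holder hangs over the lip at (490,210), parallel to the neighbour at (335,380). I'll compare the two front faces in this same picture.

Run:
```python
from h import *
f=np.load('s6.npz');P=cloud(f['d'],f)
im=f['im'].astype(int);ok=(f['d']>0)&(P[...,0]>.545)&(P[...,0]<.61)
w=ok&(im.min(2)>90)&(im.max(2)-im.min(2)<40)
def r(nm,m):
    s=P[m]; print(nm,len(s),np.median(s,0).round(4),np.percentile(s,[3,97],axis=0).round(4).tolist())
# labels tops & displays
r('fit top',w&(P[...,1]>.1)&(P[...,1]<.18)&(P[...,2]>.109)&(P[...,2]<.117))
r('held top',w&(P[...,1]>-.01)&(P[...,1]<.07)&(P[...,2]>.152)&(P[...,2]<.168))
r('fit disp',w&(P[...,1]>.1)&(P[...,1]<.18)&(P[...,2]>.07)&(P[...,2]<.105)&(P[...,0]<.572))
r('held disp',w&(P[...,1]>-.0)&(P[...,1]<.06)&(P[...,2]>.11)&(P[...,2]<.15)&(P[...,0]<.572))
k=ok&(im.max(2)<60)
r('fit frame',k&(P[...,1]>.1)&(P[...,1]<.18)&(P[...,2]>.055)&(P[...,2]<.1)&(P[...,0]<.565))
r('held frame low',k&(P[...,1]>-.01)&(P[...,1]<.065)&(P[...,2]>.098)&(P[...,2]<.115)&(P[...,0]<.565))
```

```text
fit top 151 [0.5685 0.1415 0.1131] [[0.5646, 0.1171, 0.1093], [0.5769, 0.165, 0.1148]]
held top 123 [0.5655 0.032  0.1598] [[0.5578, -0.0026, 0.1536], [0.5737, 0.0668, 0.1624]]
fit disp 83 [0.5656 0.1361 0.0886] [[0.5643, 0.1201, 0.0705], [0.5674, 0.1546, 0.0984]]
held disp 107 [0.5644 0.0283 0.125 ] [[0.5629, 0.012, 0.1106], [0.5657, 0.0454, 0.1445]]
fit frame 282 [0.5623 0.1472 0.0718] [[0.5606, 0.1119, 0.0557], [0.5645, 0.17, 0.0986]]
held frame low 143 [0.5611 0.0362 0.1054] [[0.5594, 0.0042, 0.0985], [0.5643, 0.0611, 0.1138]]
```

```bash
python3 -m crank '0 -0.002 -0.02 0;0 0 -0.02 0;0 0 -0.012 0;0 0 -0.008 0;0 0 0 0'
python3 -m crank '0 0 -0.006 0;0 0 -0.006 0;0 0 -0.006 0;0 0 0 0;0 0 0 0'
python3 -m crank '0 0 -0.004 0;0 0 -0.004 0;0 0 -0.004 0;0 0 0 0;0 0 0 0'
```

```text
t: 13.73
tool_pos: [0.5681, 0.0302, 0.0889]
tool_rot: [-0.008, -3.138, -0.0]
contact_force: [-0.7, 0.3, -1.8]
opening: 0.0592
grip_force: 87.3
t: 14.15
tool_pos: [0.5694, 0.0301, 0.0821]
tool_rot: [-0.008, -3.141, 0.0]
contact_force: [0.6, 0.3, -2.5]
opening: 0.0586
grip_force: 87.3
t: 14.57
tool_pos: [0.57, 0.0301, 0.0771]
tool_rot: [0.008, 3.14, -0.0]
contact_force: [-2.1, -0.6, 5.4]
opening: 0.059
grip_force: 88.0
```

```bash
python3 -m crank '0 0 -0.004 0;0 0 -0.002 0;0 0 0 0;0 0 0 0;0 0 0 0' 0 110
python3 -m crank '0 0 -0.002 0;0 0 -0.002 0;0 0 0 0;0 0 0 0;0 0 0 0'
```

```text
t: 14.98
tool_pos: [0.5701, 0.0301, 0.0749]
tool_rot: [0.008, 3.141, -0.0]
contact_force: [-3.7, 0.5, 8.7]
opening: 0.0587
grip_force: 116.7
t: 15.4
tool_pos: [0.5701, 0.0301, 0.0748]
tool_rot: [0.008, 3.141, -0.001]
contact_force: [-11.0, 0.4, 18.8]
opening: 0.0587
grip_force: 117.8
```

```bash
python3 -m crank '-0.001 0 -0.001 0;0 0 0 0;0 0 0 0;0 0 0 0;0 0 0 0'
python3 - <<'E'
from h import *
im,d,c=cap('scene');save(cv2.resize(im[130:280,120:320],(800,600),interpolation=cv2.INTER_CUBIC),'s7.png')
f=dict(c);P=cloud(d,c);im=im.astype(int);ok=(d>0)&(P[...,0]>.545)&(P[...,0]<.58)
w=ok&(im.min(2)>110)&(im.max(2)-im.min(2)<40)
for nm,a,b in(('fit',.1,.18),('held',.012,.048)):
    s=P[w&(P[...,1]>a)&(P[...,1]<b)&(P[...,2]>.08)&(P[...,2]<.125)];t=s[s[:,2]>.108]
    print(nm,len(t),np.median(t,0).round(4),np.percentile(t[:,2],[50,90,97]).round(4),np.percentile(s[:,0],[5,20]).round(4))
E
```

```text
t: 15.82
tool_pos: [0.5701, 0.03, 0.0748]
tool_rot: [0.008, 3.14, -0.001]
contact_force: [-10.0, 0.5, 20.6]
opening: 0.0586
grip_force: 117.8
fit 144 [0.5684 0.1419 0.113 ] [0.113  0.114  0.1146] [0.5646 0.5655]
held 78 [0.5668 0.0297 0.1129] [0.1129 0.114  0.1147] [0.5636 0.5647]
```

View pics/s7.png

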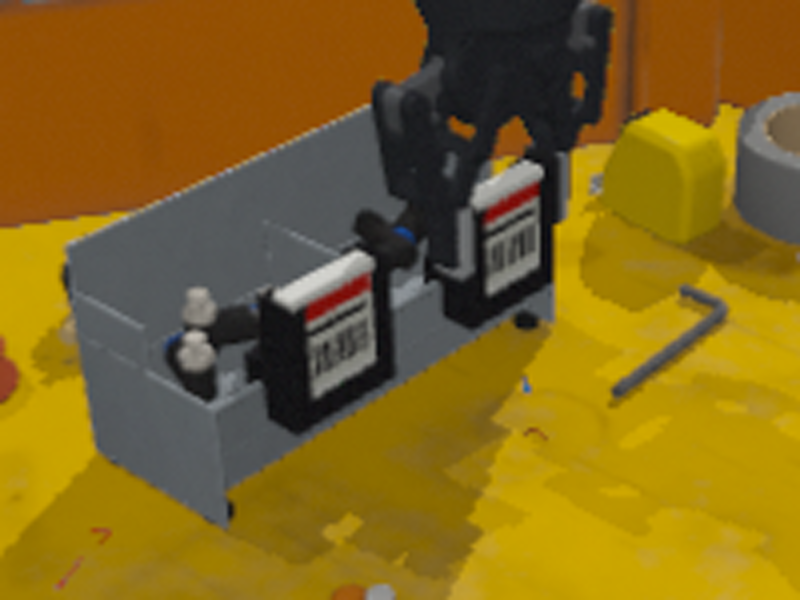

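The holder sits over the lip at (495,245). Its top matches the neighbour's (both z=0.113), and the arm is pressing with about 20 N against a hard stop, so I'm handing in.

```bash
python3 -c "
from station import ctrl
print(ctrl.finish_job())"
```

```text
the job is handed in; nothing more can be done
None
```

I slid the label fully into the holder with its display facing out, then fitted the holder over the lip at the free place. I handed in at about 16 s, with the gripper still pressing it home at about 20 N and its top level with the neighbour's.

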